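Pin the sprung bottle clamp open

TASK

Open the bottle clamp for loading: take the slim stop pin from its holder, push the sprung arm open with the pin's shank, and press the pin fully home, upright, into the hole in the steel stop sector so that the arm rests against it and stays open when you let go. The hole is somewhere under the arm's swing, wherever the sector was last clamped. Leave the thick pin, the beaker, the amber dropper bottle and the card box where they stand.

Things in the scene. Friction and masses are not known exactly. Their poses are not given: they have to be found in the camera images.
- clamp_base: Grey base plate of the bottle clamp, 215 x 190 x 10 mm, fixed to the bench; origin on the arm's pivot axis at bench level, z up. In its frame the plate spans x -150 to 65, y -40 to 150 mm; a V-shaped bottle cradle 44 mm high stands at x 30 to 60, y 15 to 90 mm. Pivot cap 62 mm high. Opening swings go from base +y towards base -x (counter-clockwise from above).
- swing_mid (a point): Reference point on the base: 115 mm from the pivot axis, 32 mm above the bench (height of the sector's top), 1.0 rad counter-clockwise of base +y. The sector's only hole lies on the arc of 115 mm radius about the pivot axis through this point, up to 0.15 rad (17 mm) to either side of it along the arc; where exactly must be felt or seen.
- sector_face (a point): A second point on the base, directly under swing_mid at bench level. Above it the steel stop sector: a block 110 mm long (along the swing) x 36 mm (radial), flat top 32 mm above the bench, clamped at another angle in each start. Its hole, mid-top: 12 mm, 20 mm deep, 2 mm chamfer. The flat top runs 50 mm to either side of the hole. A pin in it holds the arm about 0.11 rad beyond the hole.
- clamp_arm (a joint): Angle of the sprung arm, rad: 0 = closed (along base +y), grows counter-clockwise from above as it opens (towards base -x), end stop 1.55. A 0.16 N m/rad spring always drives it back: 0.08 N m at 0, about 0.27 N m (2.4 N at the seat) at 1.2. Steel bar 16 mm wide, reaching 141 mm from the pivot axis, underside 40 mm and top 54 mm above the bench.
- pin_seat (a point): Pin seat on the arm: middle of its trailing side face (base +x side at joint 0), 115 mm from the pivot axis, 8 mm off the arm's centre line, 47 mm above the bench, bounded by two ears that stand out 5 mm, 24 mm apart. Pushing the shank against it opens the arm.
- slim_pin: Slim stop pin, 80 mm tall, about 60 g, upright in its holder: steel shank 10 mm thick, 52 mm long, nose tapered to 5 mm over the last 5 mm; square black head 18 x 18 x 28 mm, centre 66 mm above the nose. Origin at the nose end, z towards the head, x and y square to the head's faces. In the holder the nose is 24 mm deep, 6 mm above the bench.
- slim_holder: Fixed grey block 44 x 44 x 30 mm that holds the slim pin upright; origin at the centre of its underside. Its place may be swapped with that of the thick pin's holder.
- thick_pin: Thick pin, a bystander that does not fit the hole: 80 mm tall, shank 16 mm in diameter, square black head 22 x 22 x 28 mm, standing in a grey block like the other. Origin at the nose end.
- small_beaker: Glass beaker standing upside down, 63 x 66 x 91 mm, a bystander; origin at the centre of its underside.
- amber_bottle: Amber dropper bottle, 52 x 52 x 140 mm, a bystander; origin at the centre of its underside.
- card_box: Small card box, 70 x 70 x 32 mm, a bystander; origin at the centre of its underside.
Mind the look-alikes: they are no part of the job. What is shaped like the slim_holder but blue or pink is not meant.

How it is judged:
By the outcome, as a careful person would: the job done as asked, in the order asked, and still so for the second after the job is handed in, with the robot touching nothing.
It also fails if it takes over 58 s, if anything falls off the work surface, if the arm or the gripper's body presses on something with over 40 N, if the wrist force passes 120 N, or if a joint passes its speed limit or range.

ROBOT

A 7-joint arm with a two-finger parallel gripper is mounted at the origin on a cart in front of the work surface, level with it; the furniture and walls round the work are solid. World frame = base frame: x ahead of the robot, y to its left, z up, the work surface at z = 0. Lengths are in m, angles in rad, forces in N, time in s.
With the tool pointing down it reaches from about 0.4 to 0.9 m from the base axis. Payload 5.5 kg.
Tool frame: the origin (TCP) lies midway between the tips of the shut fingers; the grasp point (between the pads) lies 19 mm behind it (manip.grip_depth is the distance from the TCP to the grasp point, in m); z points along the fingers, y is the line along which they close (so a half turn about z gives the same grasp; the last joint's range is limited). The gripper opens to 92 mm and grips with 3 to 60 N. Pads are 19 mm wide; open, the fingers measure 130 mm over their backs; the gripper's body (75 mm by 190 mm) begins 47 mm behind the grasp point.
Start: joints at [1.504, 0.501, -0.427, 1.55, 0.221, 1.138, -0.21], TCP at [0.211, -0.615, 0.227] pointing down, gripper open.
Joint ranges: [-2.88, 2.88], [-0.31, 2.03], [-1.54, 1.56], [0.2, 2.42], [-1.41, 4.55], [0.19, 2.02], [-2.57, 2.57]. Speed limits (rad/s): [2.57, 2.57, 3.14, 3.14, 3.14, 3.14, 3.14].

INTERFACE

Orientations are given as a unit quaternion [x, y, z, w].
In Python, from bench import manip, effector, viewer gives the robot as it stands. Calls block until the motion is done:
- manip.move_pose(position, orientation): joint-space move of the TCP to a pose.
- manip.servo_line(position, ori=None, vel=0.15): straight line of the TCP; ori=None keeps the orientation; vel is the mean speed in m/s.
- manip.movej(angles): joint-space move.
- effector.open_jaws() and effector.close(f_grip=None): open the fingers fully, or close them until they stop; f_grip is the grip in N (None keeps the last).
- manip.sleep(seconds).
- manip.solve_ik(position, orientation): joint angles nearest the present ones, or None.
- viewer.get_image(name): name is "scene" or "top" or "wrist"; returns the picture (480x640x3 uint8, red, green, blue); there is no depth.
- viewer.get_calibration(name): a dict with "vfov" (degrees; the focal length in pixels is half the picture's height over the tangent of half this angle, whatever the lens; pixels are square), "cx", "cy" (the principal point, pixels), "dist_coeffs" ([k1, k2, p1, p2, k3] as OpenCV has them; the pictures are not rectified), "eye" and "attitude" of the camera in the world. Camera axes: x right, y down, z forward; pixel columns grow to the right and rows downward; lengths in m; the calibration is good to about 2 mm. A picture is of the moment at which its call begins: read the wrist's pose just before it. get_calibration takes no time and is no camera call; for the wrist camera it gives the pose at the moment of the call.
A pose or a line that the arm cannot do raises manip.PlanningError and nothing moves.
- manip.hand_in(): hands the job in; it is judged then, once.
Readings, each from a call of its own:
- manip.current_clock(): time.
- manip.current_q(): joint angles.
- manip.current_joint_velocities(): joint speeds.
- manip.current_tau(): joint torques, N m.
- manip.current_tool_pos(): TCP position.
- manip.current_tcp_rot(): TCP orientation.
- manip.current_force(): force on the tool from outside, world axes, zero at the start.
- manip.current_wrist_torque(): the same for the moment, N m.
- manip.current_finger_gap(): finger opening in m.
- manip.current_gripper_force(): force on a finger pad.
Only numpy, scipy, OpenCV 4.12 (cv2) and the standard library are available. Lean on these libraries where they do the work, as an engineer would, in place of code of your own. Each camera call takes 0.05 s, during which the arm holds its last target. There are 200 camera calls.

## Working session

There is one attempt and no reset: what is moved stays moved. The work goes in short steps, each a Python script; the robot and the scene stay as the last script left them, time stands still between calls to the robot, and variables do not carry over. Pictures are saved under pics/ and viewed, at most 10 in all, crops included, and the job is handed in when it is done.

```bash
ls; mkdir -p pics; python3 - <<'E'
from bench import manip, effector, viewer
import cv2
for n in("scene","top","wrist"):
    c=viewer.get_calibration(n);print(n,c)
    cv2.imwrite(f"pics/{n}0.png",viewer.get_image(n)[:,:,::-1])
print(manip.current_clock(),manip.current_tcp_rot(),manip.current_tool_pos(),manip.grip_depth)
E
```

```text
pics
scene {'vfov': 44.5173736514508, 'cx': 317.28017203483375, 'cy': 244.66889004222617, 'dist_coeffs': array([-0.05654851,  0.        ,  0.        ,  0.        ,  0.        ]), 'eye': array([-0.18643399,  1.16126824,  0.77076433]), 'attitude': array([-0.23051555,  0.82184627, -0.49820748,  0.15238306])}
top {'vfov': 57.613434522271845, 'cx': 326.1823863906108, 'cy': 243.5296032868131, 'dist_coeffs': array([-0.06923094,  0.        ,  0.        ,  0.        ,  0.        ]), 'eye': array([ 0.47564549, -0.020645  ,  1.1805754 ]), 'attitude': array([-0.70164172,  0.71076868, -0.04041984,  0.02954684])}
wrist {'vfov': 70.62784725048563, 'cx': 319.77628009198105, 'cy': 244.37526420533848, 'dist_coeffs': array([-0.06608405,  0.        ,  0.        ,  0.        ,  0.        ]), 'eye': array([ 0.27523115, -0.59286227,  0.38410079]), 'attitude': array([ 0.80697667, -0.57698886, -0.07353381,  0.10229998])}
0.15 [ 9.86435194e-01  1.64149369e-01 -8.51220741e-05 -7.64597226e-04] [ 0.21029768 -0.61445892  0.22588691] 0.0188
```

View pics/top0.png

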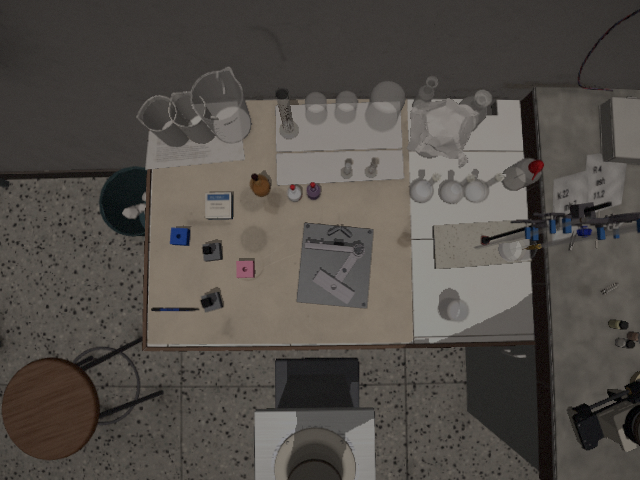

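View pics/scene0.png

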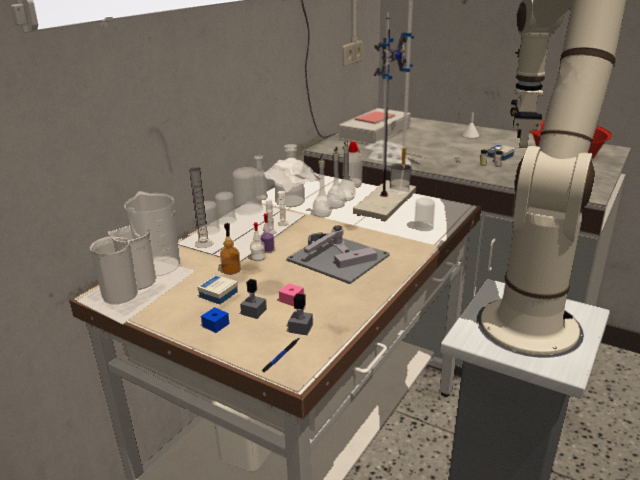

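The top view shows the clamp plate with corners near (304,223), (372,229), (366,307) and (298,303). The pivot is near (357,247), the sector near (333,285), and the grey pin holders near (211,250) and (211,300). I'll zoom in on these.

```bash
cat > h.py <<'E'
from bench import manip, effector, viewer
import cv2, numpy as np
from scipy.spatial.transform import Rotation as R
def K(c):
    f=240/np.tan(np.radians(c["vfov"]/2)); return np.array([[f,0,c["cx"]],[0,f,c["cy"]],[0,0,1]])
def ray(c,px):
    u=cv2.undistortPoints(np.array(px,float).reshape(-1,1,2),K(c),c["dist_coeffs"]).reshape(-1,2)
    return R.from_quat(c["attitude"]).apply(np.c_[u,np.ones(len(u))])
def onz(c,px,z):
    d=ray(c,px); return c["eye"]+d*((np.asarray(z)-c["eye"][2])/d[:,2])[:,None]
def proj(c,P):
    Rm=R.from_quat(c["attitude"]).as_matrix().T
    return cv2.projectPoints(np.array(P,float).reshape(-1,1,3),cv2.Rodrigues(Rm)[0],-Rm@c["eye"],K(c),c["dist_coeffs"])[0].reshape(-1,2)
E
python3 - <<'E'
import cv2,numpy as np
t=cv2.imread("pics/top0.png")
a=cv2.resize(t[215:315,290:380],None,fx=6,fy=6,interpolation=cv2.INTER_CUBIC)[:600]
b=cv2.resize(t[232:317,192:225],None,fx=6,fy=6,interpolation=cv2.INTER_CUBIC)
o=np.zeros((600,760,3),np.uint8);o[:600,:540]=a;o[:510,555:753]=b
cv2.imwrite("pics/z.png",np.clip(o*1.6,0,255).astype(np.uint8))
E
```

```text
(no output)
```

View pics/z.png

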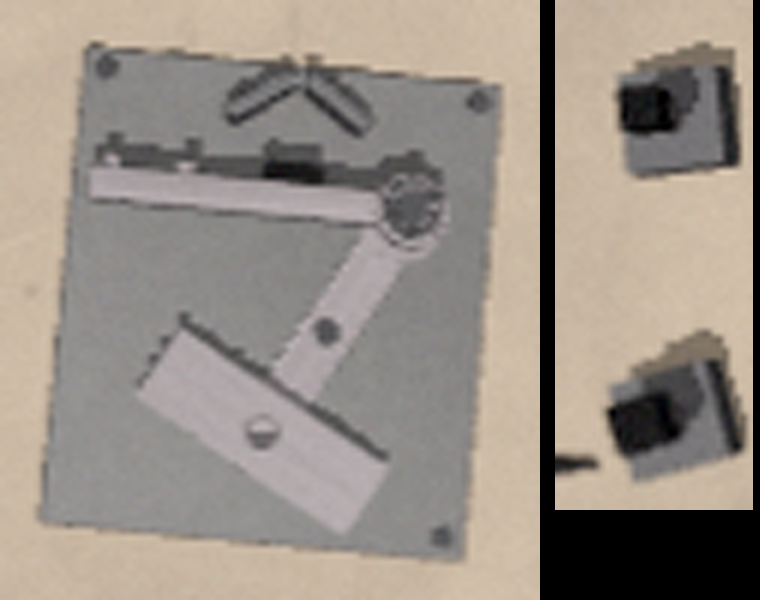

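The zoom shows the hole at zoomed (263,432) and the pivot cap at (410,205). The plate corners are at (88,47), (500,87), (463,558) and (42,520). The heads are at (645,108), which looks smaller and so slim, and at (645,425), which looks bigger.

```bash
python3 - <<'E'
from h import *
c=viewer.get_calibration("top")
za=lambda p:(np.array(p,float)+.5)/6-.5+[290,215]
zb=lambda p:(np.array(p,float)-[555,0]+.5)/6-.5+[192,232]
cor=onz(c,za([(88,47),(500,87),(463,558),(42,520)]),.01)[:,:2]
B=np.array([(.065,.15),(.065,-.04),(-.15,-.04),(-.15,.15)])
bm,cm=B.mean(0),cor.mean(0);U,S,V=np.linalg.svd((B-bm).T@(cor-cm));M=(U@V).T
t=cm-M@bm;print("yaw",np.arctan2(M[1,0],M[0,0]),"pivot",t,"res",(B@M.T+t-cor)*1e3)
cap=onz(c,za([(410,203)]),.062);print("cap",cap)
hole=onz(c,za([(262,432)]),.032)[0,:2];h=M.T@(hole-t)
print("hole",hole,"base",h,"r",np.hypot(*h),"ang from +y",np.arctan2(-h[0],h[1]))
h2=M.T@(hole-cap[0,:2]);print("r via cap",np.hypot(*h2),np.arctan2(-h2[0],h2[1]))
print("heads",onz(c,zb([(645,108),(643,425)]),.086))
for q in [[(623,86),(671,88),(667,133),(620,130)],[(608,404),(665,390),(682,440),(622,457)]]:
    p=onz(c,zb(q),.086)[:,:2];print(np.linalg.norm(np.roll(p,-1,0)-p,axis=1)*1e3)
print("holders bottom-ish", onz(c,zb([(620,77),(712,66),(722,165),(633,177)]),.03),onz(c,zb([(610,385),(712,360),(732,455),(635,480)]),.03))
print(manip.current_clock())
E
```

```text
yaw -0.10464346575120359 pivot [ 0.57071963 -0.12199097] res [[ 1.07730609  1.26177953]
 [ 1.58456863 -1.84974461]
 [-1.51673169 -0.82706527]
 [-1.14514303  1.41503036]]
cap [[ 0.57297983 -0.1202291   0.062     ]]
hole [ 0.47596119 -0.056091  ] base [-0.10112352  0.05564173] r 0.11542083019626817 ang from +y 1.0677725117387713
r via cap 0.11630267167771555 1.0913075970243176
heads [[0.57259337 0.26339173 0.086     ]
 [0.44035421 0.26282587 0.086     ]]
[20.34987409 19.00203472 19.92788595 18.56877846]
[24.46374922 21.96735779 25.92832713 22.772482  ]
holders bottom-ish [[0.59144362 0.28923347 0.03      ]
 [0.59583248 0.2483781  0.03      ]
 [0.55195366 0.24349899 0.03      ]
 [0.5471083  0.28286482 0.03      ]] [[0.45607589 0.29201575 0.03      ]
 [0.46653591 0.24720704 0.03      ]
 [0.42517518 0.23817615 0.03      ]
 [0.41472266 0.28065375 0.03      ]]
0.15
```

```bash
cat >> h.py <<'E'
def Q(yaw): return [np.cos(yaw/2),np.sin(yaw/2),0,0]
def shot(n):
    c=viewer.get_calibration("wrist"); im=viewer.get_image("wrist")[:,:,::-1]; cv2.imwrite(f"pics/{n}.png",im)
    import pickle; pickle.dump(c,open(f"pics/{n}.pkl","wb")); return c
E
python3 - <<'E'
from h import *
c=viewer.get_calibration("top")
print("rod",onz(c,[(485,240)],.02),onz(c,[(514,250)],.05),"beaker R",onz(c,[(455,308)],.0),"beaker L",onz(c,[(254,238)],.09),onz(c,[(260,186)],.1))
w=viewer.get_calibration("wrist");T=R.from_quat(manip.current_tcp_rot());p=manip.current_tool_pos()
o=T.inv().apply(w["eye"]-p);r=T.inv()*R.from_quat(w["attitude"]);print("cam off",o,"axis",r.apply([0,0,1]))
hole=np.array([.476,-.057,.032]);pin=np.array([.572,.264,.086])
for P,yaw,z in[(hole,-.6,.2),(pin,-1.45,.2)]:
    t=np.array([P[0],P[1],z]);W=R.from_quat(Q(yaw))
    v=(W*r).inv().apply(P-(t+W.apply(o)));print("px",K(w)@(v/v[2]),"ik",manip.solve_ik(t,Q(yaw)))
for q in[(.15,-.42,.3),(.2,-.4,.35),(.3,-.25,.35)]:print(q,manip.solve_ik(q,Q(.33)),manip.solve_ik(q,Q(-.6)))
E
```

```text
rod [[ 0.59516968 -0.47060295  0.02      ]] [[ 0.56451105 -0.53658964  0.05      ]] beaker R [[ 0.41287052 -0.38651985  0.        ]] beaker L [[0.60002825 0.14304903 0.09      ]] [[0.73073735 0.12696742 0.1       ]]
cam off [ 0.06845359  0.00040809 -0.15834183] axis [-0.25004159  0.00099388  0.96823459]
px [319.01206056 228.7938859    1.        ] ik [ 0.75443076  0.28213228 -0.79550406  1.98560582  0.2434749   0.96985593
 -2.33124037]
px [318.94545755 242.18295576   1.        ] ik [ 0.33110334  0.85285464 -1.30344035  1.61392632  0.84188767  1.34164563
  2.16815036]
(0.15, -0.42, 0.3) [ 1.65605423  0.04571844 -0.50053684  1.94090619  0.02391804  1.16067471
 -0.09437704] [ 1.48693429  0.03796656 -0.32654892  1.94563268  0.01328098  1.16003027
 -1.01549551]
(0.2, -0.4, 0.35) [ 1.57440539  0.00908308 -0.52661404  1.86136177  0.00477628  1.27238159
 -0.19439132] [ 1.41371602e+00  3.91405207e-03 -3.65604796e-01  1.86567610e+00
  1.46408480e-03  1.27226149e+00 -1.12311316e+00]
(0.3, -0.25, 0.35) [ 1.37209213 -0.12867084 -0.66728126  1.9643919  -0.08299802  1.27943649
 -0.50806223] [ 1.23637882 -0.12173901 -0.54858204  1.96732939 -0.06617321  1.27888278
 -1.46063054]
```

```bash
python3 - <<'E'
from h import *
p=np.array([.476,-.057,.2])
manip.move_pose([.2,-.4,.35],Q(.6))
manip.move_pose(p,Q(2.54)); print(manip.current_q().round(2),manip.current_clock())
manip.sleep(.2);shot("w1")
manip.move_pose([.572,.264,.25],Q(1.69));print(manip.current_q().round(2),manip.current_clock(),manip.current_tool_pos())
manip.sleep(.2);shot("w2");print(manip.current_force())
E
```

```text
[ 0.97  0.37 -1.07  1.98  0.39  1.01  0.68] 2.825
[ 0.11  0.54 -0.83  1.57  0.42  1.22 -0.68] 4.3583 [0.57236289 0.26240169 0.24957683]
[ 0.5649492  -0.15811915 -0.79648872]
```

View pics/w1.png

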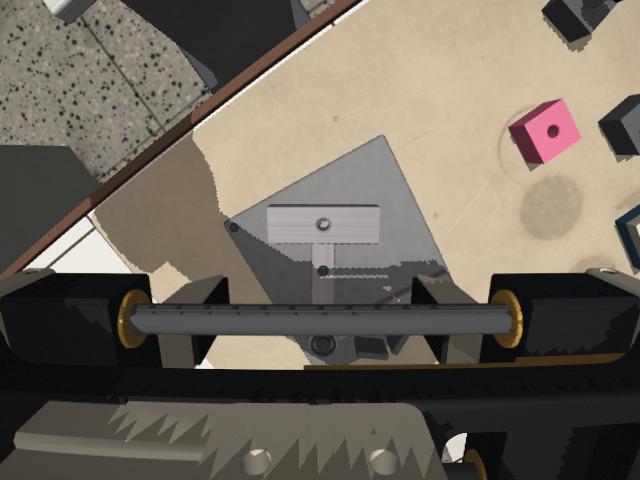

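View pics/w2.png

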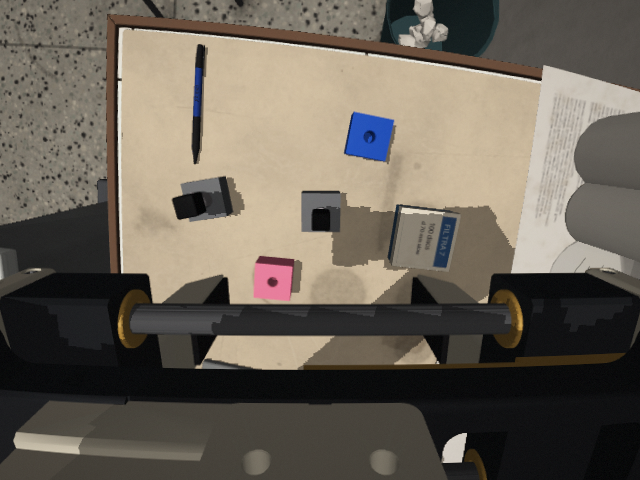

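w1 shows the hole at (323,224), with the sector spanning 267–379 and its edges level. w2 shows the slim pin's head around (311–330, 207–231), square to the image. I'll take sub-pixel values from one zoom.

```bash
python3 - <<'E'
import cv2,numpy as np
z=lambda n,x,y:cv2.resize(cv2.imread(f"pics/{n}.png")[y:y+40,x:x+40],None,fx=10,fy=10,interpolation=cv2.INTER_NEAREST)
o=np.hstack([z("w1",303,204),z("w2",300,200)])
cv2.imwrite("pics/z2.png",np.clip(o*2.5,0,255).astype(np.uint8))
E
```

```text
(no output)
```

View pics/z2.png

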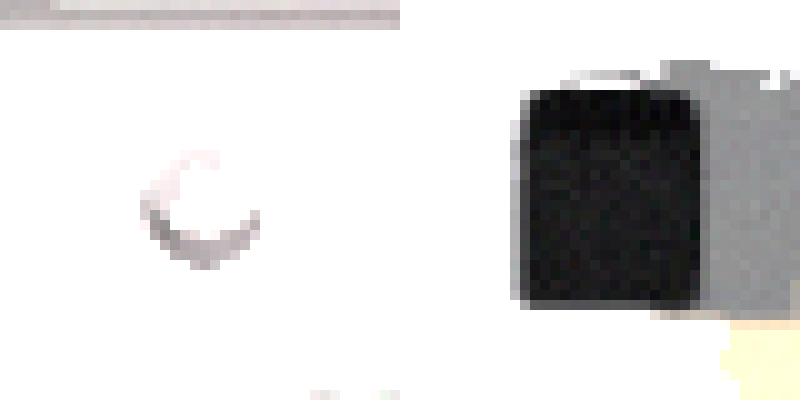

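```bash
python3 - <<'E'
from h import *
import pickle
c1,c2=[pickle.load(open(f"pics/{n}.pkl","rb")) for n in("w1","w2")]
hole=onz(c1,[(322.5,224.5)],.031)[0];pin=onz(c2,[(320.4,221.1)],.086)[0]
s=onz(c1,[(267,242),(379,242),(267,205),(379,205)],.032)
piv=onz(c1,[(322,345)],.062)[0]
print(hole,pin,"pivot",piv,np.linalg.norm((hole-piv)[:2]),np.linalg.norm(s[1]-s[0]),np.linalg.norm(s[2]-s[0]),s.mean(0))
print("radial dir",np.arctan2(*(hole-piv)[1::-1]), 2.54)
E
```

```text
[ 0.47720263 -0.05494819  0.031     ] [0.57403617 0.26869921 0.086     ] pivot [ 0.57131784 -0.12053252  0.062     ] 0.11471258144218677 0.11152563856651149 0.037011397249364156 [ 0.47666987 -0.05398147  0.032     ]
radial dir 2.5329828706703985 2.54
```

```bash
python3 - <<'E'
from h import *
P=np.array([.5737,.2675])
manip.servo_line([*P,.15],Q(1.69),vel=.15);manip.sleep(.2)
c=shot("w3");px=proj(c,[[*P,.086],[*P,.058],[*P,.03]]);print(px,manip.current_tool_pos(),manip.current_clock())
x,y=px[0].astype(int);im=cv2.imread("pics/w3.png")[y-40:y+40,x-40:x+40];print(x,y)
cv2.imwrite("pics/w3z.png",np.clip(cv2.resize(im,None,fx=7,fy=7,interpolation=cv2.INTER_NEAREST)*2.5,0,255).astype(np.uint8))
E
```

```text
[[316.25327836 257.31208619]
 [316.51744673 246.82083764]
 [316.73212924 238.3067221 ]] [0.57427232 0.26773342 0.15105446] 5.675
316 257
```

View pics/w3z.png

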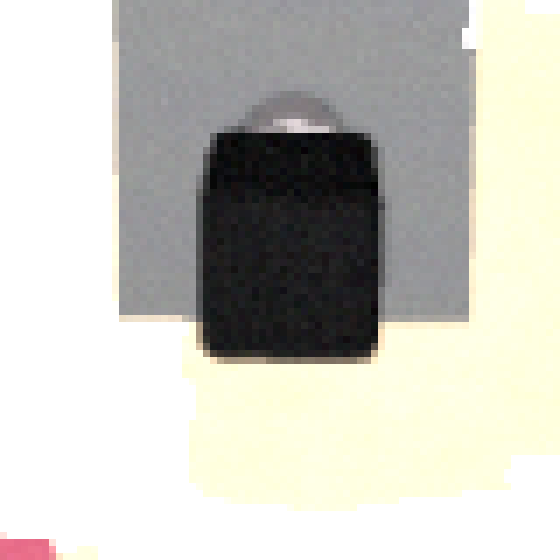

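The head top is centred at about (316.9,255.2) against a predicted (316.3,257.3), so the pin is at about (0.5741, 0.2688). Next I grasp it, lift, and go to the start side of the arm.

```bash
cat >> h.py <<'E'
PIV=np.array([.5713,-.1205]); HOLE=np.array([.4771,-.0548]); Y0=np.pi/2-.1046
def arc(a,r=.1157):
    t=Y0+a; return PIV+r*np.array([np.cos(t),np.sin(t)])
def st(s=""): print(s,"t",round(manip.current_clock(),2),"tcp",np.round(manip.current_tool_pos(),4),"F",np.round(manip.current_force(),1),"gap",round(manip.current_finger_gap(),4))
d=HOLE-PIV; AH=np.arctan2(d[1],d[0])-Y0; RH=np.hypot(*d)
E
python3 - <<'E'
from h import *
print(AH,RH,arc(-.28))
p=[.5741,.2688]
manip.servo_line([*p,.054],Q(1.69),vel=.1);st("down")
effector.close(50);manip.sleep(.2);st("grip")
manip.servo_line([*p,.10],vel=.08);st("lift")
manip.servo_line([*p,.20],vel=.2);st("up")
a=arc(-.28)
manip.move_pose([*a,.2],Q(2.54));manip.sleep(.2);st("above");print(manip.current_q().round(2))
shot("w4")
cv2.imwrite("pics/s4.png",viewer.get_image("scene")[130:290,200:420,::-1].repeat(3,0).repeat(3,1))
E
```

```text
1.0663823230700382 0.11484829123674414 [ 0.6147093  -0.01325205]
down t 6.78 tcp [0.5746 0.2692 0.0547] F [-0.1 -0.  -0.6] gap 0.092
grip t 8.12 tcp [0.5739 0.2688 0.0539] F [-1.  -0.4 -0.1] gap 0.0179
lift t 8.85 tcp [0.5741 0.2685 0.1001] F [-0.1 -1.2 -0.8] gap 0.0177
up t 9.5 tcp [0.5736 0.2681 0.1988] F [-0.2 -0.3 -1.3] gap 0.0177
above t 10.82 tcp [ 0.6146 -0.0113  0.2001] F [-0.   0.1 -0.7] gap 0.0174
[ 0.66  0.63 -0.98  1.66  0.56  1.16  0.51]
```

View pics/s4.png

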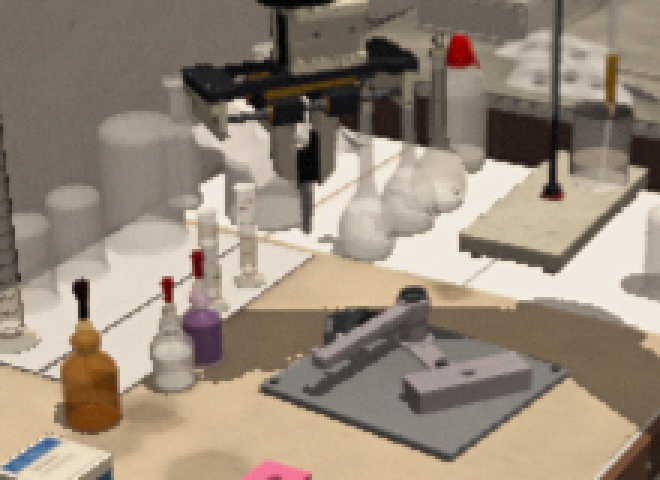

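The slim pin is held upright at picture (308,215) and the clamp is untouched. Next: descend and swing the arm open along the arc.

```bash
python3 - <<'E'
from h import *
q=Q(2.54)
manip.servo_line([*arc(-.28),.084],q,vel=.12);st("low")
for a in np.linspace(-.12,AH,8):
    r=.1157 if a<AH else RH
    manip.servo_line([*arc(a,r),.084],q,vel=.06);st(f"{a:.2f}")
manip.sleep(.3);st("end");print(HOLE,manip.current_wrist_torque())
cv2.imwrite("pics/s5.png",viewer.get_image("scene")[150:290,230:410,::-1].repeat(4,0).repeat(4,1))
E
```

```text
low t 12.04 tcp [ 0.6155 -0.013   0.0849] F [-0.1  0.2 -1.2] gap 0.0176
-0.12 t 12.5 tcp [ 0.5969 -0.0077  0.0843] F [ 0.8  0.2 -1.6] gap 0.0179
0.05 t 12.97 tcp [ 0.5774 -0.0049  0.084 ] F [ 0.4 -0.2 -1.5] gap 0.0177
0.22 t 13.45 tcp [ 0.5577 -0.0056  0.084 ] F [ 0.8  0.2 -1.5] gap 0.0178
0.39 t 13.93 tcp [ 0.5385 -0.0095  0.084 ] F [ 1.9  0.2 -1.7] gap 0.0176
0.56 t 14.4 tcp [ 0.5202 -0.0167  0.084 ] F [ 0.3  0.7 -1.3] gap 0.0177
0.73 t 14.88 tcp [ 0.5033 -0.0268  0.0839] F [ 1.2  0.6 -1.6] gap 0.0175
0.90 t 15.35 tcp [ 0.4885 -0.0397  0.084 ] F [ 1.9  0.8 -1.8] gap 0.0176
1.07 t 15.82 tcp [ 0.4766 -0.0552  0.0839] F [ 2.4  2.3 -2.4] gap 0.0176
end t 16.12 tcp [ 0.4771 -0.0545  0.0839] F [ 2.1  3.  -2.1] gap 0.0177
[ 0.4771 -0.0548] [ 0.63150452 -0.51577042 -0.00298629]
```

View pics/s5.png

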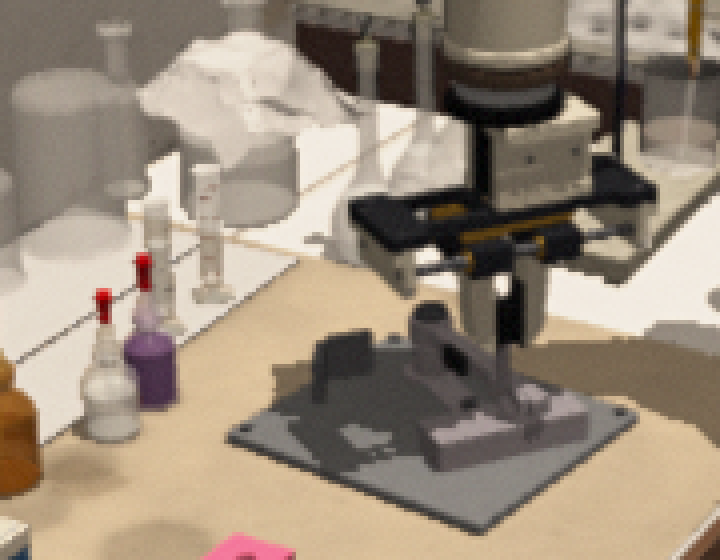

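The arm is swung open with the pin's shank over the sector, at picture (505,360). Now I lower it stepwise while watching the force.

```bash
python3 - <<'E'
from h import *
q=Q(2.54)
f0=manip.current_force()[2]
for z in (.081,.079,.077,.075,.073,.070,.066,.063,.0605):
    manip.servo_line([*HOLE,z],q,vel=.03);manip.sleep(.08);st(z)
    F=manip.current_force()
    if abs(F[2]-f0)>12 or np.hypot(*F[:2])>15: print("stop");break
E
```

```text
0.081 t 16.51 tcp [ 0.4772 -0.0549  0.0809] F [ 2.4  1.3 -2.5] gap 0.0176
0.079 t 16.84 tcp [ 0.4772 -0.0549  0.079 ] F [ 2.   2.  -1.2] gap 0.0183
0.077 t 17.18 tcp [ 0.4771 -0.0549  0.0769] F [ 3.5  2.5 -1.4] gap 0.0179
0.075 t 17.51 tcp [ 0.477  -0.0548  0.0749] F [ 2.3  1.4 -2.7] gap 0.0176
0.073 t 17.84 tcp [ 0.4769 -0.0548  0.0729] F [ 1.5  1.7 -1.3] gap 0.0174
0.07 t 18.18 tcp [ 0.4769 -0.0548  0.0698] F [ 1.2  1.7 -2.3] gap 0.018
0.066 t 18.54 tcp [ 0.4769 -0.0548  0.0658] F [ 0.6  1.7 -2.1] gap 0.0181
0.063 t 18.88 tcp [ 0.477  -0.0548  0.0628] F [ 1.5  2.4 -2.9] gap 0.0177
0.0605 t 19.21 tcp [ 0.477  -0.0548  0.0604] F [ 0.8  2.5 -2.8] gap 0.0173
```

It went in cleanly. I'll press until bottomed, release and check.

```bash
python3 - <<'E'
from h import *
q=Q(2.54)
for z in (.0595,.0585,.0575,.0565,.0555):
    manip.servo_line([*HOLE,z],q,vel=.02);manip.sleep(.15);st(z)
    if manip.current_force()[2]>6: break
effector.open_jaws();manip.sleep(.2);st("open")
manip.servo_line([*HOLE,.13],q,vel=.1);st("up")
manip.servo_line([*HOLE,.2],q,vel=.2);manip.sleep(.2);st("up")
c=shot("w6");px=proj(c,[[*HOLE,.092]])[0];print(px)
a=cv2.imread("pics/w6.png")[120:300,220:420];b=viewer.get_image("scene")[200:300,270:410,::-1]
o=np.zeros((560,800,3),np.uint8);a=cv2.resize(a,(400,360));b=cv2.resize(b,(400,286));o[:360,:400]=a;o[:286,400:]=b
cv2.imwrite("pics/fin.png",np.clip(o*1.5,0,255).astype(np.uint8))
E
```

```text
0.0595 t 19.61 tcp [ 0.4772 -0.0547  0.0597] F [-1.6  2.7  4.8] gap 0.0175
0.0585 t 20.01 tcp [ 0.4774 -0.0547  0.0594] F [-2.8  2.6 14.6] gap 0.0173
open t 21.45 tcp [ 0.4771 -0.0548  0.0585] F [-0.4 -0.8  0.3] gap 0.0917
up t 22.32 tcp [ 0.4767 -0.055   0.1296] F [-0.3 -0.1 -0.7] gap 0.0917
up t 23.02 tcp [ 0.4762 -0.0548  0.1989] F [-0.3 -0.7  0.3] gap 0.092
[319.54011249 241.93412721]
```

View pics/fin.png

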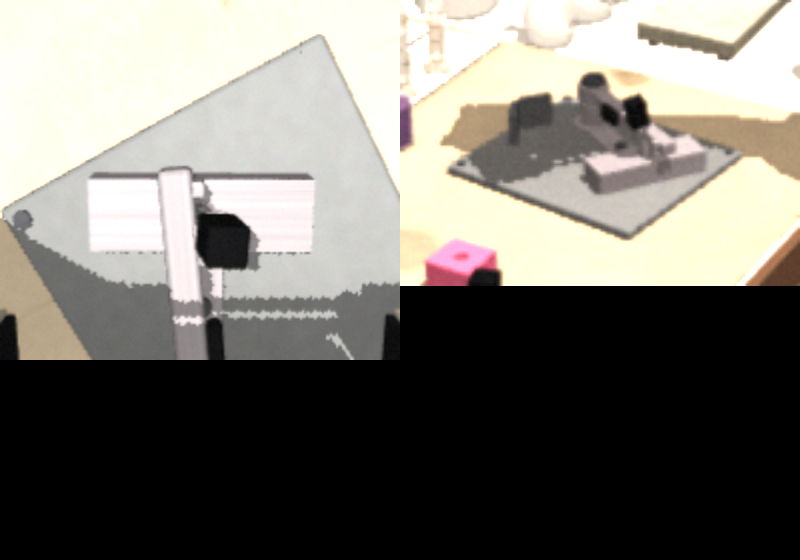

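The final views show the arm resting against the pin. The head, at zoom (222,240), leans slightly back within the hole clearance, as the spring dictates. I'll check the seated height by touching the head top lightly with shut fingers, which also confirms it is fully home.

```bash
python3 - <<'E'
from h import *
import pickle
c=pickle.load(open("pics/w6.pkl","rb"))
im=cv2.imread("pics/w6.png").max(2);m=(im<45).astype(np.uint8);m[:200]=0;m[265:]=0;m[:,:300]=0;m[:,360:]=0
n,l,s,ct=cv2.connectedComponentsWithStats(m);print(s[1:],ct[1:])
H=onz(c,[(331,242)],.092)[0];print("head",H,"tilt mm",(H[:2]-HOLE)*1e3)
q=Q(2.54);p=H[:2]
manip.servo_line([*p,.15],q,vel=.1);effector.close(10);manip.sleep(.2);st("shut");f0=manip.current_force()[2]
manip.servo_line([*p,.10],q,vel=.06)
for z in np.arange(.098,.086,-.001):
    manip.servo_line([*p,z],q,vel=.02);manip.sleep(.1)
    if manip.current_force()[2]-f0>4: break
st("touch")
manip.servo_line([*p,.2],q,vel=.15);manip.sleep(.2);st("up");c=shot("w7")
im=cv2.imread("pics/w7.png").max(2);print(proj(c,[H,[*HOLE,.092]]))
m=(im<45).astype(np.uint8);m[:200]=0;m[275:]=0;m[:,:290]=0;m[:,360:]=0
n,l,s,ct=cv2.connectedComponentsWithStats(m);print(s[1:],ct[1:])
E
```

```text
[[318 226  27  28 641]] [[331.00780031 239.99531981]]
head [ 0.48238309 -0.04720421  0.092     ] tilt mm [5.28308636 7.59579293]
shut t 25.41 tcp [ 0.4824 -0.0472  0.15  ] F [0.5 0.5 0.8] gap 0.0004
touch t 29.19 tcp [ 0.4832 -0.0468  0.0917] F [-0.5 -0.   7.2] gap 0.0005
up t 30.27 tcp [ 0.4817 -0.0471  0.1991] F [ 0.3  0.5 -0. ] gap 0.0008
[[319.19537142 241.56541954]
 [307.74343413 241.4995886 ]]
[[308 226  26  28 632]
 [312 268   4   6  11]
 [290 274  21   1  21]
 [330 274  30   1  30]] [[320.0806962  239.53639241]
 [314.         270.27272727]
 [300.         274.        ]
 [344.5        274.        ]]
```

The head top is at 92 mm, as expected for a pin fully home (12 + 80), and the arm is still held. Handing in.

```bash
python3 -c "
from h import *
print(manip.hand_in())"
```

```text
the job is handed in; nothing more can be done
None
```

The job is handed in: the slim pin is fully home in the sector hole (head top at 92 mm) and holds the clamp arm open with the robot clear, though the spring leans it about 0.1 rad within the hole's clearance; time was about 30 s of the 58 s limit.

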